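# Slide the narrow work stop home in the bench T-track

### The arm

A 6-joint arm with a two-finger parallel gripper is mounted at the origin on the work surface; the furniture and walls round the work are solid. World frame = base frame: x ahead of the robot, y to its left, z up, the work surface at z = 0. Lengths are in m, angles in degrees, forces in N, time in s.
With the tool pointing down it reaches from about 0.325 to 0.775 m from the base axis. Payload 5.5 kg.
Tool frame: the origin (TCP) lies at the centre of the arm's flange, where the gripper is bolted on; the fingertips stand 182 mm ahead of it and the grasp point (between the pads) lies 163 mm ahead of it; z points along the fingers, y is the line along which they close (so a half turn about z gives the same grasp; the last joint's range is limited). The gripper opens to 88 mm and grips with 3 to 60 N. Pads are 20 mm wide; open, the fingers measure 115 mm over their backs; the gripper's body (75 mm by 178 mm) begins 61 mm behind the grasp point.
Start: joints at [69.918, 5.22, 70.514, -0, 104.267, -3.249], TCP at [0.174, 0.574, 0.405] pointing down, gripper open.
Joint ranges: [-164.24, 164.24], [-49.07, 125.15], [9.68, 141.18], [-86.29, 266.29], [3.28, 154.24], [-151.56, 151.56]. Speed limits (degrees/s): [147.25, 147.25, 172.46, 180, 180, 180].

### API

Orientations are given as [roll, pitch, yaw] about the fixed x, y, z axes, in that order (R = Rz(yaw) Ry(pitch) Rx(roll)).
In Python, from station import r gives the robot as it stands. The module is installed in compiled form; this text tells all that it offers. Calls block until the motion is done:
- r.reach(position, orientation): joint-space move of the TCP to a pose.
- r.servo_line(position, rotation=None, speed=0.15): straight line of the TCP; rotation=None keeps the orientation; speed is the mean speed in m/s.
- r.move_joints(angles): joint-space move.
- r.let_go() and r.grab(squeeze=None): open the fingers fully, or close them until they stop; squeeze is the grip in N (None keeps the last).
- r.wait(seconds).
- r.inverse_kinematics(position, orientation): joint angles nearest the present ones, or None.
- r.sense(): the state.
- r.snapshot(name): name is "scene" or "side" or "wrist"; returns a dict with "frame" (384x512x3 uint8, red, green, blue), "fx", "fy", "cx", "cy" (pixels), "R" (3x3) and "t" (3): a world point X has camera coordinates R X + t. Camera axes: x right, y down, z forward; pixel columns grow to the right and rows downward; lengths in m; the calibration is good to about 2 mm. A picture is of the moment at which its call begins. There is no depth.
A pose or a line that the arm cannot do raises r.IKError and nothing moves.
- r.hand_in(): hands the job in; it is judged then, once.
The state is a dict: "clock": time; "joints": joint angles; "joint_vel": joint speeds; "joint_torque": joint torques, N m; "tcp_pos": TCP position; "orientation": TCP orientation; "contact_force": force on the tool from outside, world axes, zero at the start; "torque": the same for the moment, N m; "opening": finger opening in m; "gripper_force": force on a finger pad.
Only numpy, scipy, OpenCV 4.12 (cv2) and the standard library are available. Lean on these libraries where they do the work, as an engineer would, in place of code of your own. Each camera call takes 0.05 s, during which the arm holds its last target. There are 200 camera calls.

### The job

The T-track screwed to the bench needs its work stop: take the stop with the narrow foot, feed its foot into the open end of the track, under the two lips, and slide it along until the foot meets the block at the closed end. Let go and leave it standing upright there; the other stop, whose foot is too wide for this track, stays where it is.

Things in the scene. Friction and masses are not known exactly. Their poses are not given: they have to be found in the camera images.
- slim_stop_grip (a point): Loose work stop to load (about 250 g), 80 mm tall, upright: flat steel foot with half-round ends, 60 long (x) x 40 wide (y) x 8 mm thick; neck 22 (x) x 14 (y) mm; on top a metal grip block 30 (x) x 22 (y) mm, 40 to 80 mm above the foot's underside. Point: centre of the grip block, 60 mm above the underside, over the foot's centre. x: long way of the foot, z up. Either end may lead.
- wide_stop_grip (a point): The other loose stop: same neck and grip block, but a foot 86 mm long (x) and 64 mm wide, too wide for the track. Leave it alone. Point: centre of its grip block, 60 mm above the underside of its foot.
- track_mouth (a point): Bare metal T-track fixed to the bench, 190 x 62 mm, 29 mm high, low screwed ears. Point: middle of its open end, on the channel floor (6 mm above the bench). x along the track, inward; y across; z up. Channel inside 50 mm wide, 18 mm high (floor 6, underside of lips 24 mm above the bench). Two 5 mm thick lips leave a 26 mm wide slot on top for the neck.
- track_end (a point): Closed end of the same track: on the channel floor, mid-width, at the face of the end block (29 mm high, as the track), 175 mm along x from track_mouth. Same axes. A foot fully home touches this face; its centre is then 30 mm short of this point.
Things that resemble listed ones, but are neither listed nor needed, are in the scene too. Leave any red look-alike of the part that bears slim_stop_grip alone.

How it is judged (in metres and radians):
On the way:
1. the narrow stop's foot is entering the open end of the track, under the lips (x of slim_stop_grip in the frame of track_mouth between -0.025 and 0.085 m and y of slim_stop_grip in the frame of track_mouth between -0.014 and 0.014 m and z of slim_stop_grip in the frame of track_mouth below 0.073 m), for 0.1 s.
At the end, for the whole second after the job is handed in: The narrow stop stands upright (within 10 degrees) in the track, its foot on the channel floor under the lips (grip block centre 50 to 68 mm above the channel floor and within 14 mm of the track's middle line), with at most 15 mm between foot and end block; the gripper has let go (x of slim_stop_grip in the frame of track_end between -0.045 and -0.015 m and y of slim_stop_grip in the frame of track_end between -0.014 and 0.014 m and z of slim_stop_grip in the frame of track_end between 0.05 and 0.068 m and angle between slim_stop_grip's own z axis and vertical below 0.17 rad); the robot touches nothing.
It fails at once if the wide-footed stop is moved more than 30 mm from its place (distance of wide_stop_grip from where it was at the start of the episode above 0.03 m).
It also fails if it takes over 40 s, if anything falls off the work surface, if the arm or the gripper's body presses on something with over 40 N, if the wrist force passes 120 N, or if a joint passes its speed limit or range.

## Working session

There is one attempt and no reset: what is moved stays moved. The work goes in short steps, each a Python script; the robot and the scene stay as the last script left them, time stands still between calls to the robot, and variables do not carry over. Pictures are saved under pics/ and viewed, at most 10 in all, crops included, and the job is handed in when it is done.

```bash
mkdir -p pics
cat > h.py <<'E'
import numpy as np,cv2
from station import r
def snap(n,f):
    s=r.snapshot(n); cv2.imwrite('pics/'+f,s['frame'][:,:,::-1]); np.savez('pics/'+f[:-4],**{k:s[k] for k in('frame','fx','fy','cx','cy','R','t')}); return s
def ray(s,u,v,z):
    R=np.array(s['R']);t=np.array(s['t']); d=R.T@np.array([(u-s['cx'])/s['fx'],(v-s['cy'])/s['fy'],1]); c=-R.T@t
    return c+d*(z-c[2])/d[2]
def proj(s,X):
    p=np.array(s['R'])@np.array(X,float)+np.array(s['t']); return np.array([s['fx']*p[0]/p[2]+s['cx'],s['fy']*p[1]/p[2]+s['cy']])
E
python3 - <<'E'
from h import *
for n in('scene','side','wrist'):
    s=snap(n,n+'0.png'); print(n,-np.array(s['R']).T@np.array(s['t']),np.array(s['R'])[2])
print(r.sense())
E
```

```text
scene [-0.02002228 -0.62138678  1.02803779] [ 0.40760275  0.51568754 -0.75360889]
side [ 0.37155152 -0.81528515  0.61937673] [ 0.10424032  0.8376354  -0.5361911 ]
wrist [0.10414537 0.59577367 0.38511204] [ 0.25340363 -0.07864092 -0.96415881]
{'clock': 0.15, 'joints': array([ 6.99183219e+01,  5.25304439e+00,  7.05645290e+01, -9.69876816e-04,
        1.04265996e+02, -3.25008251e+00]), 'joint_vel': array([ 0.01243008, -0.21761359, -0.18170389, -0.05911541, -0.0105518 ,
        0.06108379]), 'joint_torque': array([ 1.44709760e-03, -4.47043490e+01, -4.06907845e+01,  6.99014054e-02,
        2.73612997e-02, -7.64434685e-05]), 'tcp_pos': array([0.17377206, 0.57433903, 0.40378284]), 'orientation': array([-1.79916512e+02, -3.79907070e-03,  1.63168163e+02]), 'contact_force': array([-0.28489376,  0.68782099,  1.15877844]), 'torque': array([0.0116345 , 0.03807592, 0.01131026]), 'gripper_force': 0.0, 'opening': 0.08788076008372939}
```

View pics/scene0.png

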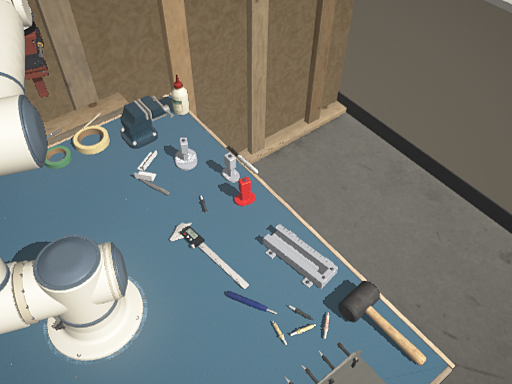

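View pics/side0.png

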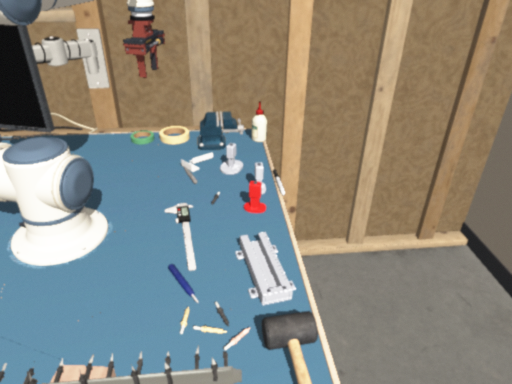

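The scene view shows the wide stop at about (184,150), the slim one at (231,165), the red one at (245,192), and the track from (275,237) to (325,275). The side view agrees. Next I'll estimate positions and take wrist close-ups.

Run:
```python
from h import *
s=dict(np.load('pics/scene0.npz')); d=dict(np.load('pics/side0.npz'))
for n,a,b,z in(('wide',(184,140),(231,146),.08),('slim',(231,155),(258.5,165),.08),('red',(245,181),(255,183),.08),('trkA',(275,232),(252,238),.029),('trkB',(327,275),(277,295),.029)):
    print(n,ray(s,*a,z),ray(d,*b,z))
w=dict(np.load('pics/wrist0.npz'));print(w['R'],w['t'])
a=cv2.resize(s['frame'][130:300,160:350],None,fx=4,fy=3.5,interpolation=cv2.INTER_CUBIC)
b=cv2.resize(d['frame'][130:310,200:320],None,fx=3.3,fy=3.3,interpolation=cv2.INTER_CUBIC)
a=cv2.resize(s['frame'][130:300,160:350],(430,385),interpolation=cv2.INTER_CUBIC);b=cv2.resize(d['frame'][130:310,200:320],(370,555),interpolation=cv2.INTER_CUBIC)
o=np.zeros((555,800,3),np.uint8);o[:385,:430]=a;o[:,430:]=b
cv2.imwrite('pics/z.png',o[:,:,::-1])
```

```text
wide [0.43324817 0.29330867 0.08      ] [0.42961379 0.29121792 0.08      ]
slim [0.50509009 0.16280875 0.08      ] [0.4983935  0.16478116 0.08      ]
red [0.47804    0.06152183 0.08      ] [0.47786022 0.06947777 0.08      ]
trkA [ 0.46126912 -0.08812787  0.029     ] [ 0.45355558 -0.09020282  0.029     ]
trkB [ 0.48058195 -0.26106817  0.029     ] [ 0.48351242 -0.26931346  0.029     ]
[[ 0.28957333  0.95715382 -0.00196287]
 [ 0.92300265 -0.27869728  0.26531857]
 [ 0.25340363 -0.07864092 -0.96415881]] [-0.59964884 -0.03226333  0.39177054]
```

View pics/z.png

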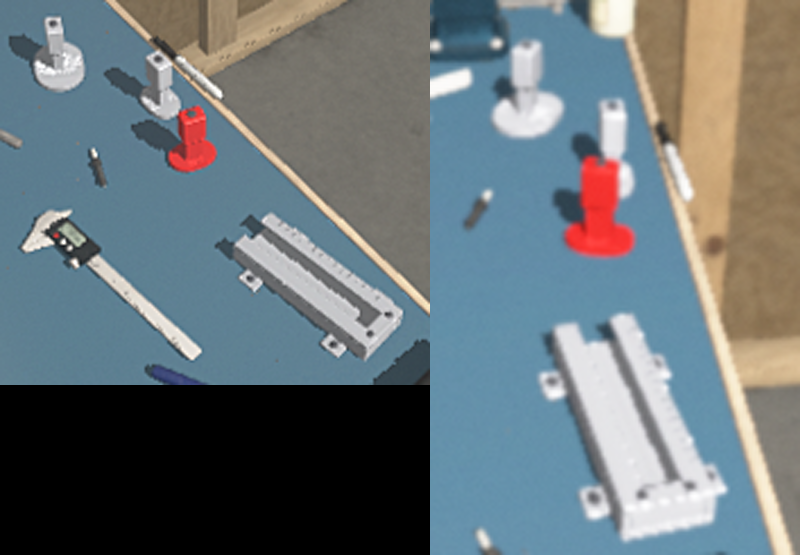

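The zoom shows the track's open end at the far (+y) side and the end block at the near side. The slim stop stands just behind the red one. Next come wrist views above the stop and the track.

Run:
```python
from h import *
r.reach([.47,-.17,.45],[180,0,163]); r.wait(.3); a=snap('wrist','trk.png')
r.reach([.50,.163,.42],[180,0,163]); r.wait(.3); b=snap('wrist','slim.png')
o=np.hstack([a['frame'],b['frame']]);print(r.sense()['clock'],r.sense()['joints'])
cv2.imwrite('pics/w2.png',cv2.resize(o,(800,300),interpolation=cv2.INTER_AREA)[:,:,::-1])
```

```text
4.9417 [ 1.42806071e+01 -5.99927939e+00  8.01145539e+01 -2.21031021e-03
  1.05877184e+02 -5.86580511e+01]
```

View pics/trk.png

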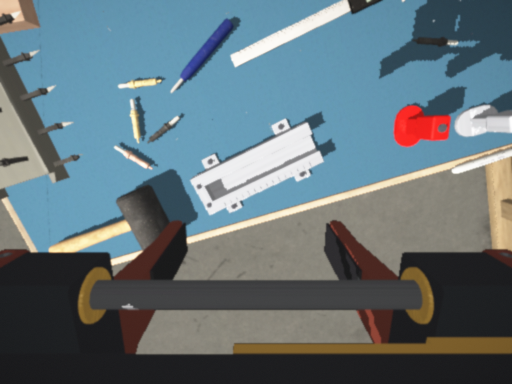

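View pics/slim.png

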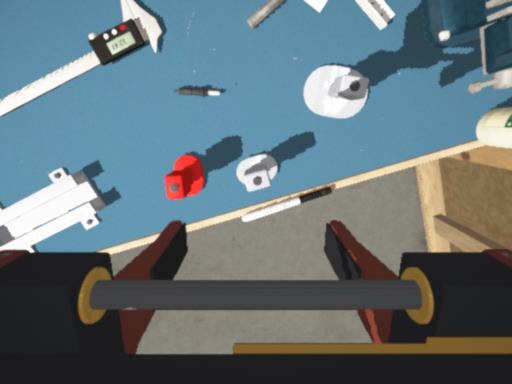

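The track view shows the top from (195,180)/(210,212) at the block end to (308,125)/(322,158) at the mouth. In the second view the slim stop's top is at about (257,180) with the foot around (257,168), and the red stop is at (183,178). I'll enlarge both to get precise corners.

Run:
```python
from h import *
a=np.load('pics/trk.npz')['frame'][110:225,180:335]; b=np.load('pics/slim.npz')['frame'][145:205,225:295]
A=cv2.resize(a,None,fx=5.1,fy=5.1,interpolation=cv2.INTER_CUBIC)
cv2.imwrite('pics/za.png',A[:,:,::-1])
B=cv2.resize(b,None,fx=10,fy=10,interpolation=cv2.INTER_CUBIC)
cv2.imwrite('pics/zb.png',B[:,:,::-1])
```

```text
(no output)
```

View pics/za.png

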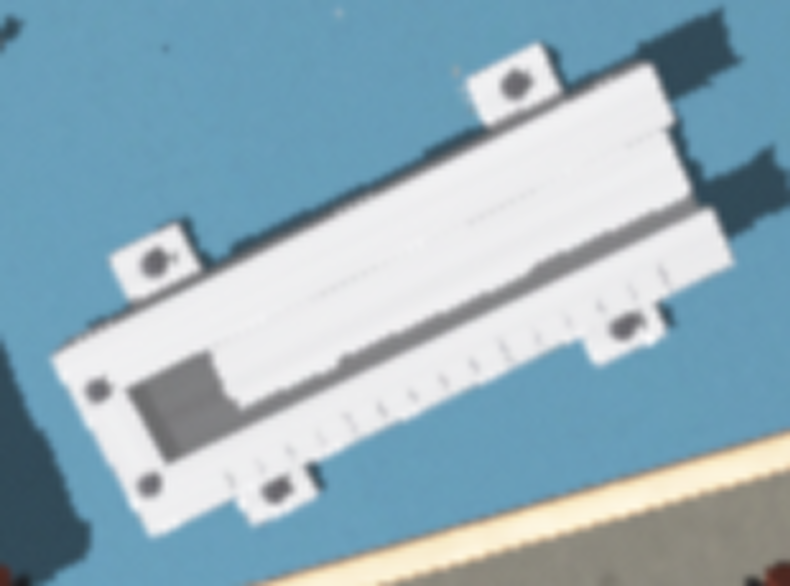

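View pics/zb.png

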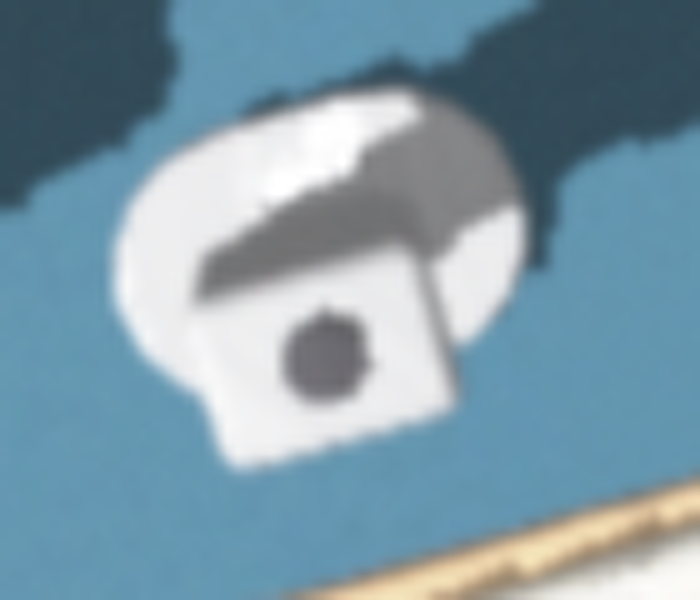

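The crops show the track-top corners at zoom pixels (52,358), (152,537), (735,263) and (650,62). The slim grip's top face has corners (200,305), (412,245), (452,408) and (235,468), with its long side running right and slightly up.

```bash
cat >> h.py <<'E'
def measure():
    t=np.load('pics/trk.npz'); s=np.load('pics/slim.npz')
    f=lambda c,p,k,o,z: np.array([ray(c,(u+.5)/k-.5+o[0],(v+.5)/k-.5+o[1],z) for u,v in p])
    T=f(t,[(52,358),(152,537),(735,263),(650,62)],5.1,(180,110),.029)
    S=f(s,[(200,305),(412,245),(452,408),(235,468)],10,(225,145),.08)
    return T,S
E
python3 - <<'E'
from h import *
T,S=measure()
for P in(T,S):
    print(P.round(4),P.mean(0).round(4),[round(float(np.linalg.norm(P[i]-P[i-1])),4) for i in range(4)])
e=(T[0]+T[1])/2;m=(T[2]+T[3])/2;d=e-m;print('mouth',m,'blockend',e,np.degrees(np.arctan2(d[1],d[0])))
l=(S[1]+S[2]-S[0]-S[3]);print(np.degrees(np.arctan2(l[1],l[0])))
# cross-check with other cameras
c=S.mean(0)
for n in('scene0','side0'):
    q=np.load(f'pics/{n}.npz');print(n,'slim',proj(q,c),'mouth',proj(q,m),'end',proj(q,e), [proj(q,x).round(1).tolist() for x in T])
E
```

```text
[[ 0.4561 -0.2674  0.029 ]
 [ 0.5168 -0.2579  0.029 ]
 [ 0.4871 -0.0702  0.029 ]
 [ 0.4259 -0.0799  0.029 ]] [ 0.4714 -0.1689  0.029 ] [0.1899, 0.0615, 0.19, 0.062]
[[0.4886 0.1526 0.08  ]
 [0.4891 0.1787 0.08  ]
 [0.5094 0.1777 0.08  ]
 [0.5089 0.1506 0.08  ]] [0.499  0.1649 0.08  ] [0.0204, 0.0261, 0.0203, 0.0271]
mouth [ 0.45647978 -0.07506705  0.029     ] blockend [ 0.48641866 -0.26264882  0.029     ] -80.93182287937836
88.89337832131783
scene0 slim [228.77654739 155.51672677] mouth [270.34152307 229.62322393] end [329.24024661 274.16003011] [[321.2, 282.4], [337.0, 266.1], [278.4, 222.6], [262.1, 236.8]]
side0 slim [258.70715115 164.96955451] mouth [252.55889779 233.85481294] end [277.92829179 292.345048  ] [[262.9, 295.3], [292.7, 289.4], [265.2, 231.8], [239.7, 235.9]]
```

The track measures 190 x 62 mm, as given. The stop is at (0.499, 0.165) with its long axis at 89°, and both match the other cameras within a few pixels. Next I grasp across its 22 mm side.

Run:
```python
from h import *
r.reach([.499,.165,.30],[180,0,89]); r.servo_line([.499,.165,.225],speed=.1); r.wait(.2)
s=r.sense();print(s['tcp_pos'],s['contact_force'])
r.grab(40); r.wait(.2); s=r.sense();print(s['tcp_pos'],s['opening'],s['gripper_force'],s['contact_force'],s['clock'])
r.servo_line([.499,.165,.345],speed=.15)
r.servo_line([.4465,-.02,.345],[180,0,99.07],speed=.15); 
r.wait(.3);s=r.sense();print(s['tcp_pos'],s['orientation'],s['opening'],s['contact_force'],s['clock'])
a=snap('side','sideL.png')['frame'];b=snap('scene','sceneL.png')['frame']
A=cv2.resize(a[90:270,180:330],(400,480),interpolation=cv2.INTER_CUBIC);B=cv2.resize(b[90:270,180:330],(400,480),interpolation=cv2.INTER_CUBIC)
cv2.imwrite('pics/lift.png',np.hstack([A,B])[:,:,::-1])
```

```text
[0.49922624 0.16507389 0.22589831] [ 0.19223334 -0.03539984  0.26190384]
[0.49901167 0.16499674 0.22497016] 0.02204809916498572 39.983882904052734 [0.37984922 0.27824893 0.067262  ] 8.45
[ 0.44657259 -0.01968982  0.34493925] [-1.79993703e+02 -4.49972500e-03  9.91057027e+01] 0.02158034662805076 [-0.64382978  1.04442206 -2.26017025] 11.1333
```

View pics/lift.png

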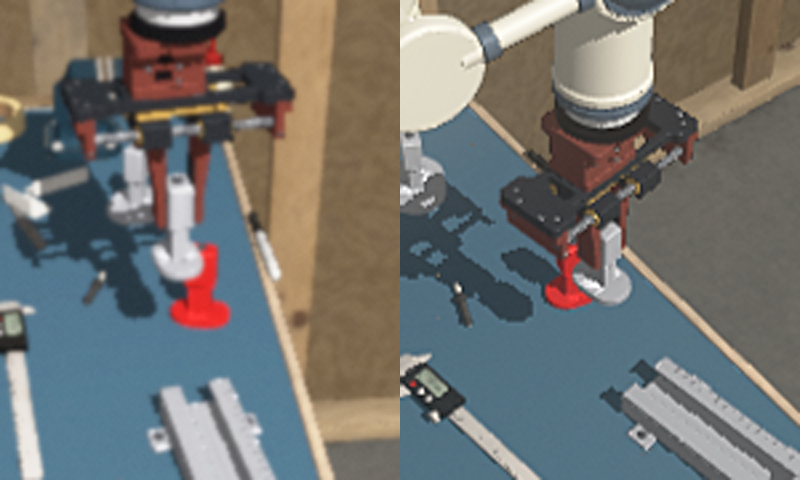

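The stop is held upright at 22 mm opening, clear of the red one. Next I lower it in front of the mouth and feed it in, watching the forces.

```bash
cat > go.py <<'E'
from h import *
m=np.array([.45648,-.07507]);a=np.radians(-80.93);u=np.array([np.cos(a),np.sin(a)])
def P(d,z): return [*(m+u*d),z]
def st(n):
    s=r.sense();p=s['tcp_pos'][:2]-m;print(n,'along',round(float(p@u),4),'lat',round(float(p@[-u[1],u[0]]),4),'z',round(s['tcp_pos'][2],4),'F',s['contact_force'].round(1),'open',round(s['opening'],4),round(s['clock'],2));return abs(s['contact_force'][:2]@u),s
E
python3 - <<'E'
from go import *
r.servo_line(P(-.05,.345),speed=.1)
r.servo_line(P(-.05,.235),speed=.12);st('down')
for d in(-.03,-.01,.02,.06,.10,.135):
    r.servo_line(P(d,.235),speed=.07);f,s=st(d)
    if np.linalg.norm(s['contact_force'])>15: print('STOP');break
s=snap('scene','in.png')['frame'];d=snap('side','in2.png')['frame']
A=cv2.resize(d[130:310,200:330],(400,555),interpolation=cv2.INTER_CUBIC);B=cv2.resize(s[130:310,220:350],(400,555),interpolation=cv2.INTER_CUBIC)
cv2.imwrite('pics/inz.png',np.hstack([A,B])[:,:,::-1])
E
```

```text
down along -0.0499 lat 0.0003 z 0.236 F [ 0.4 -0.6 -2.7] open 0.0221 12.55
-0.03 along -0.0294 lat -0.0 z 0.2351 F [ 0.2  0.  -3.3] open 0.022 12.98
-0.01 along -0.0096 lat -0.0 z 0.235 F [-0.4  0.3 -3.1] open 0.022 13.42
0.02 along 0.0203 lat -0.0001 z 0.2349 F [ 0.3 -0.5 -2.4] open 0.0221 13.99
0.06 along 0.0601 lat -0.0001 z 0.2349 F [ 0.  -0.1 -3.1] open 0.0215 14.72
0.1 along 0.1001 lat -0.0001 z 0.2349 F [-0.5  0.5 -2.4] open 0.0218 15.44
0.135 along 0.1352 lat -0.0001 z 0.2348 F [-0.3  0.2 -3. ] open 0.0224 16.09
```

View pics/inz.png

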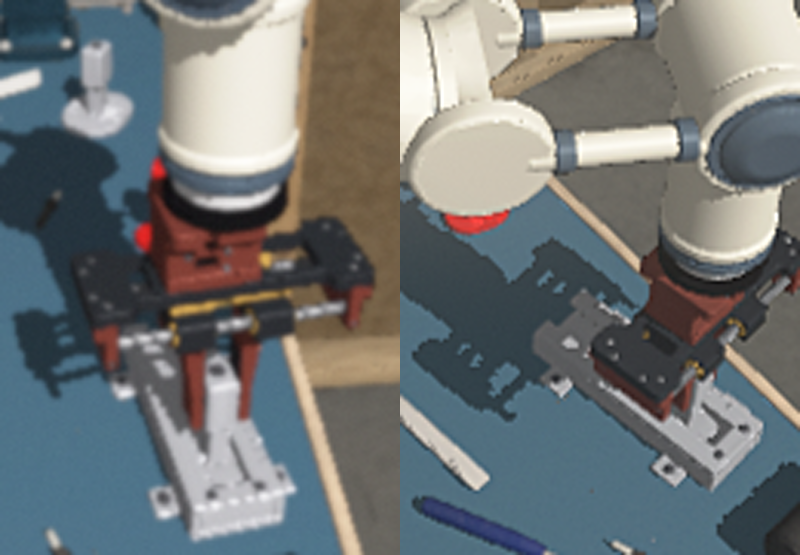

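The stop's neck runs in the slot and its foot is under the lips, near the end block, with no contact forces. Now I push it home, lower it and release.

Run:
```python
from go import *
D=.135
for d in np.arange(.138,.1521,.002):
    r.servo_line(P(d,.235),speed=.02);D=d;f,s=st(d)
    if f>5: break
for z in(.233,.2315,.2305,.2295):
    r.servo_line(P(D,z),speed=.03);f,s=st('z')
    if s['contact_force'][2]>2: break
r.let_go();r.wait(.2);st('open')
r.servo_line(P(D,.34),speed=.12)
r.reach([.40,.10,.42],[180,0,99]);r.wait(.2);st('clear')
s=snap('scene','f1.png')['frame'];d=snap('side','f2.png')['frame']
A=cv2.resize(d[130:310,200:330],(400,555),interpolation=cv2.INTER_CUBIC);B=cv2.resize(s[130:310,220:350],(400,555),interpolation=cv2.INTER_CUBIC)
cv2.imwrite('pics/fin.png',np.hstack([A,B])[:,:,::-1])
```

```text
0.138 along 0.138 lat 0.0 z 0.235 F [ 0.1  0.5 -3.9] open 0.0218 16.49
0.14 along 0.1401 lat 0.0 z 0.235 F [-0.1 -0.3 -3.4] open 0.0221 16.74
0.14200000000000002 along 0.1421 lat -0.0 z 0.235 F [-0.2 -0.4 -3.5] open 0.0217 16.99
0.14400000000000002 along 0.1441 lat 0.0 z 0.235 F [ 0.4  0.3 -3. ] open 0.0221 17.24
0.14600000000000002 along 0.1455 lat 0.0001 z 0.235 F [-1.9  4.8 -0.7] open 0.0216 17.49
z along 0.1454 lat 0.0002 z 0.2328 F [-0.9  5.  -2. ] open 0.0218 17.74
z along 0.1454 lat 0.0002 z 0.2314 F [ 0.9  5.  -2.2] open 0.0219 17.99
z along 0.1454 lat 0.0002 z 0.231 F [-1.5  6.   1.3] open 0.0216 18.24
z along 0.1454 lat 0.0002 z 0.231 F [-3.4  6.2  6.2] open 0.0217 18.49
open along 0.146 lat 0.0 z 0.2295 F [-0.2  0.4  0.3] open 0.0879 19.8
clear along -0.181 lat -0.0278 z 0.4195 F [ 0.2 -0.2  0.4] open 0.0881 22.35
```

View pics/fin.png

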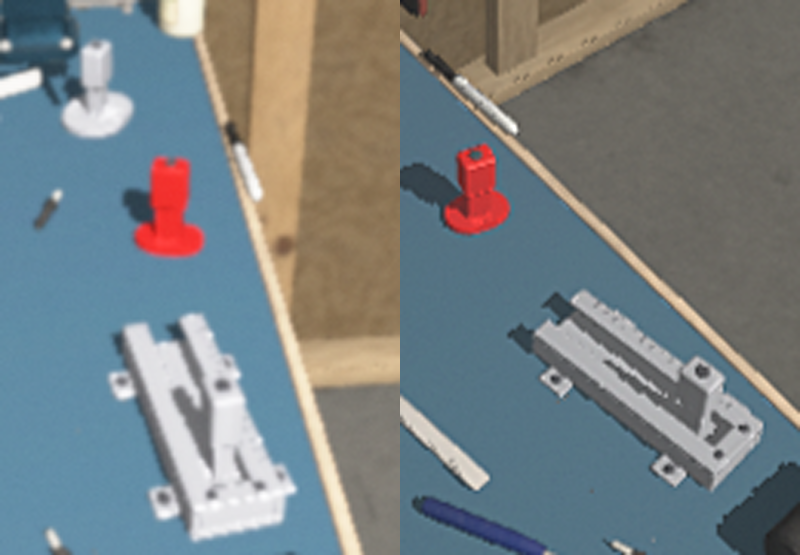

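The stop stands upright in the track at the closed end. The robot is clear, and the wide and red stops haven't moved.

```bash
python3 -c "
from h import *
print(r.hand_in())"
```

```text
the job is handed in; nothing more can be done
None
```

The narrow stop is in the T-track, pushed in until it met the end block; it stands upright and released, the wide stop is untouched, and I handed the job in at about 22 s on the robot's clock (no verdict was returned).

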